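# Part a press-fit housing with a wedge

### The arm

A 6-joint arm with a two-finger parallel gripper is mounted at the origin on a cart in front of the work surface, level with it; the furniture and walls round the work are solid. World frame = base frame: x ahead of the robot, y to its left, z up, the work surface at z = 0. Lengths are in m, angles in rad, forces in N, time in s.
With the tool pointing down it reaches from about 0.25 to 0.775 m from the base axis. Payload 8.9 kg.
Tool frame: the origin (TCP) lies on the centre line of the jaws, within the pads' length; the fingertips stand 22 mm ahead of it and the grasp point (between the pads) lies 3 mm ahead of it; z points along the fingers, y is the line along which they close (so a half turn about z gives the same grasp; the last joint's range is limited). The gripper opens to 85 mm and grips with 20 to 120 N. Pads are 22 mm wide; open, the fingers measure 114 mm over their backs; the gripper's body (76 mm by 85 mm) begins 54 mm behind the grasp point. The pads swing forward as they close: fully open they stand 13 mm farther back than shut.
Start: joints at [-1.403, 0.291, -0.153, 1.127, 0, 1.431], TCP at [0.159, -0.5, 0.253] pointing down, gripper open.
Joint ranges: [-2.52, 2.52], [-0.91, 1.74], [-1.3, 1.37], [-1.96, 2.02], [-1.52, 1.47], [-3.14, 3.14]. Speed limits (rad/s): [2.22, 2.22, 2.79, 3.14, 3.14, 3.14].

### API

Orientations are given as a rotation vector (axis times angle).
In Python, from station import manip, set_gripper, solve_ik, camera, get_calibration, readout gives the robot as it stands. Calls block until the motion is done:
- manip.move_to(position, orientation): joint-space move of the TCP to a pose.
- manip.line_to(position, rotation=None, vel=0.15, until_force=None): straight line of the TCP; rotation=None keeps the orientation; vel is the mean speed in m/s. With until_force (N) it stops when the force on the tool has changed by that much, and returns True; else False.
- manip.move_joints(angles): joint-space move.
- set_gripper(opening, grasp_force=None): finger opening in m; grasp_force is the grip in N (None keeps the last); returns when the fingers have stopped.
- manip.pause(seconds).
- solve_ik(position, orientation): joint angles nearest the present ones, or None.
- camera(name): name is "scene" or "top"; returns (picture, depth): 480x640x3 uint8, red, green, blue; 480x640 float32, m along the optical axis (not along the pixel's ray), 0 where there is no reading.
- get_calibration(name): a dict with "mtx" (3x3 intrinsics, pixels), "distortion" ([k1, k2, p1, p2, k3] as OpenCV has them; the pictures are not rectified), "R" (3x3) and "t" (3): a world point X has camera coordinates R X + t. Camera axes: x right, y down, z forward; pixel columns grow to the right and rows downward; lengths in m; the calibration is good to about 2 mm. A picture is of the moment at which its call begins. get_calibration takes no time and is no camera call.
A pose or a line that the arm cannot do raises manip.IKError and nothing moves.
- manip.job_done(): hands the job in; it is judged then, once.
Readings, each from a call of its own:
- readout.get_time_s(): time.
- readout.get_qpos(): joint angles.
- readout.get_joint_velocities(): joint speeds.
- readout.get_joint_efforts(): joint torques, N m.
- readout.get_ee_pos(): TCP position.
- readout.get_tcp_rot(): TCP orientation.
- readout.get_contact_force(): force on the tool from outside, world axes, zero at the start.
- readout.get_wrist_torque(): the same for the moment, N m.
- readout.get_width(): finger opening in m.
- readout.get_finger_force(): force on a finger pad.
Only numpy, scipy, OpenCV 4.12 (cv2) and the standard library are available. Lean on these libraries where they do the work, as an engineer would, in place of code of your own. Each camera call takes 0.05 s, during which the arm holds its last target. There are 200 camera calls.

### The job

Take the steel wedge from its wooden stand and use it to part the aluminium housing: press it down into the notches at the two ends of the seam by turns, so that the loose front half comes off its seat evenly, never with one end more than about 4 mm ahead of the other, until it stands at least 5 mm off and square all along (ends within about 2 mm of each other). Touch the housing only with the wedge, never with the hand, and finally put the wedge back upright in its stand.

Things in the scene. Friction and masses are not known exactly. Their poses are not given: they have to be found in the camera images.
- housing: aluminium housing 170 mm long in two halves, clamped on a fixed 125 x 196 x 8 mm base plate. Origin at bench level under the middle of the seam; x points from the seam into the fixed rear half (45 mm deep), -x into the loose front half (28 mm deep, round boss); y runs along the seam, z up. Both tops are 75 mm over the bench. Yaw random within 0.35 rad. A fixed tongue covers the mid seam
- notch_left (a point): middle of the left pry notch (housing y = +47 mm), on the shut seam's plane at the housing's top, 75 mm over the bench; fixed to the rear half, axes as the housing's. Each notch is 34 mm long along the seam and, seam shut, a slot 5 mm wide (2.5 mm into each half), open down to the base plate; its top 10 mm flare to 15 mm wide
- notch_right (a point): middle of the right pry notch (housing y = -47 mm); the same shape as the left
- pin_left (a joint): gap of the seam at the left guide pin (housing y = +72 mm), m: 0 shut, grows to 14 mm at most as the front half comes off toward -x. The front half rides on the two pins; each holds by dry friction of about 9 N and stays where it is left
- pin_right (a joint): gap of the seam at the right guide pin (housing y = -72 mm), m; works as the left
- cover (a joint): skew of the front half, rad: about (pin_left gap - pin_right gap) / 0.144 m, so positive when the left end has come farther; 0 is square
- wedge: loose 0.2 kg steel wedge, 113 mm tall, standing blade down in the stand. Origin at the middle of the tip, z up. The smooth blade is 20 mm wide (its y) and 2 mm thick (its x) at the tip, growing evenly to 18 mm at 50 mm up; then a 34 x 34 x 8 mm collar (50 to 58 mm up), then a square 22 mm handle (58 to 108 mm up) and a narrower 5 mm cap. Goes into a notch with its y along the seam
- wedge_grip (a point): middle of the wedge's handle, 83 mm above its tip. About 15 N down drives the wedge into a notch. Both its faces spread alike, so as it sinks its middle should shift toward the loose half by half of what it opens; either face may look to that half
- stand: fixed wooden stand, 80 x 80 mm at its foot, 56 mm high, origin under its middle at bench level, yaw random within 0.5 rad. A slot 22 mm (its x) by 28 mm (its y), 51 mm deep, opens in the middle of its top; the wedge stands in it, axes as the stand's, its tip 6 mm above the bench, its collar resting on the stand's top
Not all that is in view belongs to the job. There is more than one size of the wedge; the one meant has the size given above.

How it is judged:
By the outcome, as a careful person would: the job done as asked, in the order asked, and still so for the second after the job is handed in, with the robot touching nothing.
It also fails if it takes over 58 s, if anything falls off the work surface, if the arm or the gripper's body presses on something with over 40 N, if the wrist force passes 120 N, or if a joint passes its speed limit or range.

## Working session

There is one attempt and no reset: what is moved stays moved. The work goes in short steps, each a Python script; the robot and the scene stay as the last script left them, time stands still between calls to the robot, and variables do not carry over. Pictures are saved under pics/ and viewed, at most 10 in all, crops included, and the job is handed in when it is done.

```bash
mkdir -p pics; ls; python3 - <<'E'
from station import *
import cv2,numpy as np
for n in ("scene","top"):
    p,d=camera(n); cv2.imwrite(f"pics/{n}0.png",p[:,:,::-1]); np.save(f"pics/{n}0.npy",d); 
    c=get_calibration(n); print(n,c["mtx"],c["distortion"],c["R"],c["t"],d[d>0].min(),d.max())
print(readout.get_tcp_rot(),readout.get_time_s())
E
```

```text
pics
scene [[574.94709434   0.         327.66864043]
 [  0.         574.94709434 233.5624697 ]
 [  0.           0.           1.        ]] [-0.10250226  0.          0.          0.          0.        ] [[ 0.78562134 -0.61861077  0.01094663]
 [-0.47033428 -0.60862169 -0.63903466]
 [ 0.40197608  0.49689069 -0.76910004]] [-0.59274375  0.08316809  1.22061066] 0.4456185 2.138084
top [[602.32882726   0.         324.67053633]
 [  0.         602.32882726 239.8365773 ]
 [  0.           0.           1.        ]] [-0.03303083  0.          0.          0.          0.        ] [[-0.07884279 -0.99688402  0.0024609 ]
 [-0.97250112  0.07637122 -0.22002045]
 [ 0.21914693 -0.01974025 -0.97549216]] [-0.30996615  0.53102817  1.35737017] 0.5575914 2.231791
[-3.10357201e+00 -4.79868145e-01  1.14065608e-05] 0.1
```

View pics/scene0.png

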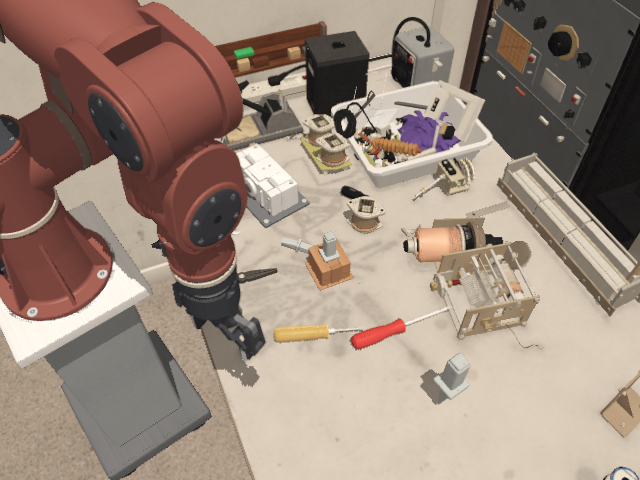

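View pics/top0.png

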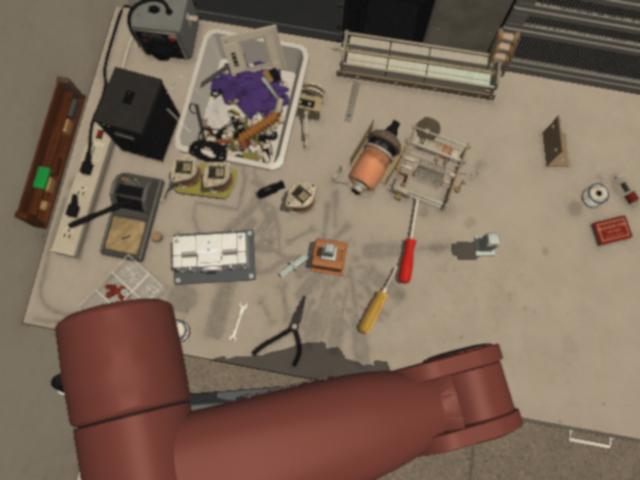

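The scene view shows the housing at about (265,190), the stand with a wedge at (330,262), and decoy wedges at (455,375) and (293,245). In the top view the housing is at (212,257), the stand at (329,256). I'll zoom in on those.

```bash
cat > h.py <<'E'
import cv2,numpy as np
from station import *
def ray(n,uv):
    c=get_calibration(n); q=cv2.undistortPoints(np.float64(uv).reshape(-1,1,2),c["mtx"],np.array(c["distortion"]))[:,0]
    R=np.array(c["R"]); t=np.array(c["t"]); return -R.T@t, np.c_[q,np.ones(len(q))]@R
def onz(n,uv,z):
    o,d=ray(n,uv); return o+d*((z-o[2])/d[:,2])[:,None]
def pts(n,d):
    v,u=np.mgrid[:480,:640]; c=get_calibration(n)
    o,r=ray(n,np.c_[u.ravel(),v.ravel()]); P=o+r*d.ravel()[:,None]; P[d.ravel()==0]=np.nan
    return P.reshape(480,640,3)
def px(n,X):
    c=get_calibration(n); R=np.array(c["R"])
    return cv2.projectPoints(np.float64(X).reshape(-1,3),cv2.Rodrigues(R)[0],np.array(c["t"]),c["mtx"],np.array(c["distortion"]))[0][:,0]
E
python3 - <<'E'
from h import *
im=cv2.imread("pics/top0.png"); s=cv2.imread("pics/scene0.png")
a=cv2.resize(im[215:295,160:360],None,fx=4,fy=4,interpolation=cv2.INTER_CUBIC)
b=cv2.resize(s[135:295,200:400],None,fx=4,fy=4,interpolation=cv2.INTER_CUBIC)[:,:]
cv2.imwrite("pics/topc.png",a); cv2.imwrite("pics/scc.png",cv2.resize(b,(750,600)))
P=pts("top",np.load("pics/top0.npy"))
for z0,z1,box in ((.065,.085,(160,215,260,295)),(.045,.060,(305,230,355,280)),(.1,.13,(305,230,355,280))):
    x0,y0,x1,y1=box; Q=P[y0:y1,x0:x1].reshape(-1,3); Q=Q[(Q[:,2]>z0)&(Q[:,2]<z1)]
    r=cv2.minAreaRect(np.float32(Q[:,:2]*1000)); print(len(Q),r,np.median(Q[:,2]))
    np.set_printoptions(precision=4,suppress=True); print(cv2.boxPoints(r)/1000)
E
```

```text
2248 ((496.5674743652344, -79.2297592163086), (172.8928985595703, 82.0963134765625), 88.31289672851562) 0.07551837787470517
[[ 0.453  -0.1644]
 [ 0.5351 -0.1668]
 [ 0.5401  0.006 ]
 [ 0.4581  0.0084]]
568 ((474.10308837890625, -357.40594482421875), (71.83589935302734, 67.42977905273438), 76.4446029663086) 0.055833555136569624
[[ 0.4329 -0.3844]
 [ 0.4985 -0.4002]
 [ 0.5153 -0.3304]
 [ 0.4497 -0.3146]]
103 ((473.86419677734375, -357.35589599609375), (21.8750057220459, 22.331876754760742), 76.46281433105469) 0.11768743272454274
[[ 0.4604 -0.3654]
 [ 0.4822 -0.3706]
 [ 0.4873 -0.3493]
 [ 0.4656 -0.3441]]
```

View pics/topc.png

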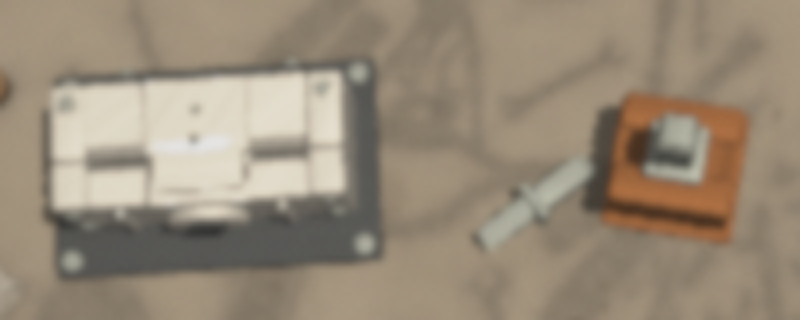

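View pics/scc.png

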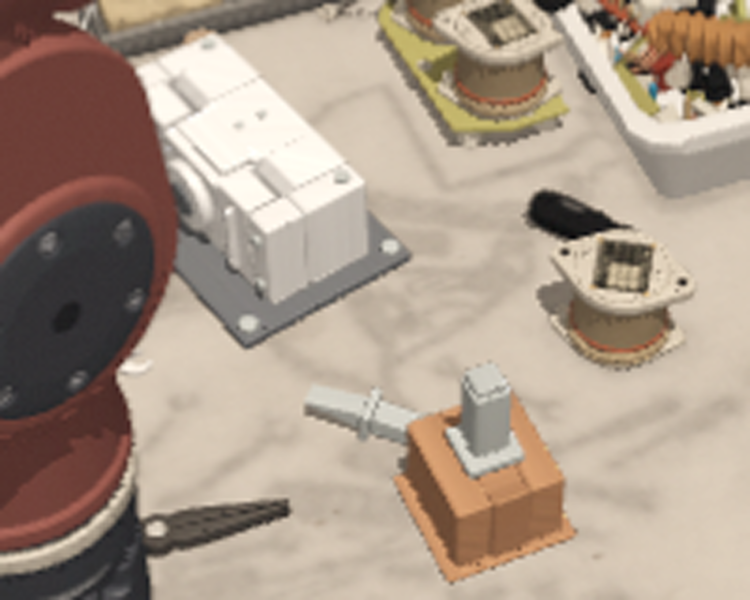

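Crops: the notches show in the top crop at (117,157) and (279,147), so top-view pixels (189.2,254.2) and (229.8,251.8). The boss, and so the loose half, faces the robot, and housing yaw is small. The stand and its wedge (22 mm handle, about 34 mm collar, top at 118 mm) match the given size. Next I refine the housing pose from depth and from the notch pixels.

```bash
python3 - <<'E'
from h import *
np.set_printoptions(precision=4,suppress=True)
g=cv2.imread("pics/top0.png",0)
# notch dark blobs in the top view
m=np.zeros_like(g); roi=g[240:265,178:242]
for (cx,cy) in ((189.2,254.2),(229.8,251.8)):
    x0,y0=int(cx)-10,int(cy)-5; w=g[y0:y0+11,x0:x0+22].astype(float); wt=np.clip(np.percentile(w,70)-15-w,0,None)
    v,u=np.mgrid[:11,:22]; c=((u*wt).sum()/wt.sum()+x0,(v*wt).sum()/wt.sum()+y0); print("notch",c,onz("top",[c],.072))
for n in("top","scene"):
    P=pts(n,np.load(f"pics/{n}0.npy")); Q=P.reshape(-1,3); Q=Q[(abs(Q[:,0]-.5)<.08)&(abs(Q[:,1]+.08)<.12)&(Q[:,2]>.0725)&(Q[:,2]<.079)]
    r=cv2.minAreaRect(np.float32(Q[:,:2]*1000)); print(n,len(Q),r,np.median(Q[:,2]))
    th=-.029
    for th in(-.029,-.04,-.05,-.06):
        e=np.array([np.cos(th),np.sin(th)]); f=np.array([-e[1],e[0]]); a=Q[:,:2]@e; b=Q[:,:2]@f
        # front/rear edges per slice along y
        k=np.round(b/.01); A=np.array([(kk*.01,a[k==kk].min(),a[k==kk].max(),(k==kk).sum()) for kk in np.unique(k)])
        print(th,"x",np.median(A[2:-2,1]),np.median(A[2:-2,2]),"slope",np.polyfit(A[2:-2,0],A[2:-2,2],1)[0],np.polyfit(A[2:-2,0],A[2:-2,1],1)[0],"y",b.min(),b.max())
E
python3 - <<'E'
from h import *
from scipy.spatial.transform import Rotation as R
def ori(yaw,s):  # tool y along s*(wedge x), z down
    y=s*np.array([np.cos(yaw),np.sin(yaw),0]); z=np.array([0,0,-1.]); return R.from_matrix(np.c_[np.cross(y,z),y,z]).as_rotvec()
for s in(1,-1):
  for p,y in(([.474,-.3574,.092],-.236),([.49,-.03,.17],-.03),([.49,-.13,.13],-.03)): print(s,solve_ik(p,ori(y,s)))
E
```

```text
notch (np.float64(189.17579075425792), np.float64(254.6220600162206)) [[ 0.4918 -0.0342  0.072 ]]
notch (np.float64(229.79730902777777), np.float64(252.06618923611111)) [[ 0.4905 -0.1286  0.072 ]]
top 1508 ((496.65496826171875, -79.84741973876953), (170.17137145996094, 80.99678039550781), 88.79553985595703) 0.07582393977396318
-0.029 x 0.4662259869087207 0.5379173464299007 slope -0.01308506757569813 -0.010471111053392922 y -0.15048577918044098 0.01986346874967446
-0.04 x 0.46694917019069027 0.5384935933291066 slope -0.02722719104142618 -0.03124640503974495 y -0.144969050728896 0.025681493685727447
-0.05 x 0.4677803589950432 0.5397868851137111 slope -0.035081997530186225 -0.031151622871437537 y -0.14000011522899677 0.030967929239186107
-0.06 x 0.46777611049370715 0.5402041543083658 slope -0.04459247174346414 -0.054750103418505947 y -0.13528632029438725 0.03625126802552736
scene 1257 ((499.452880859375, -82.42533874511719), (175.8013916015625, 74.8023681640625), 88.34532928466797) 0.0752160511905483
-0.029 x 0.46595542482505636 0.5367295225324401 slope -0.020995233335799675 0.050988150
[... 299 characters left out ...]
02611047 0.031014435939847918
-0.06 x 0.47129601687272427 0.5377782934129669 slope -0.05207688602373766 0.03547556633462295 y -0.14105338937340836 0.03625731325909237
1 [-0.76917363  0.54978787 -0.20074266  0.8202658   0.          1.0376227 ]
1 [-0.21019687  0.29312437 -0.38294539  0.89472657  0.          1.39059946]
1 [-0.4036327   0.36394954 -0.39819439  0.80865239  0.          1.19716362]
-1 [-7.69173630e-01  5.49787865e-01 -2.00742664e-01  8.20265798e-01
  4.44089210e-16 -2.10396996e+00]
-1 [-2.10196869e-01  2.93124366e-01 -3.82945387e-01  8.94726574e-01
 -4.44089210e-16 -1.75099320e+00]
-1 [-4.03632703e-01  3.63949544e-01 -3.98194388e-01  8.08652394e-01
 -4.44089210e-16 -1.94442903e+00]
```

```bash
cat >> h.py <<'E'
from scipy.spatial.transform import Rotation as Rn
np.set_printoptions(precision=4,suppress=True)
def ori(yaw):
    y=np.array([np.cos(yaw),np.sin(yaw),0]); z=np.array([0,0,-1.]); return Rn.from_matrix(np.c_[np.cross(y,z),y,z]).as_rotvec()
ST=np.array([.4740,-.3574]); SY=-.236
HO=np.array([.4912,-.081]); HY=-.015
E_=np.array([np.cos(HY),np.sin(HY)]); F_=np.array([-E_[1],E_[0]])
TO=.086   # TCP above wedge tip
def W(x,y,tip): return [*(HO+E_*x+F_*y),tip+TO]   # tip pose in housing frame, metres
def hx():
    p=np.array(readout.get_ee_pos()); d=p[:2]-HO
    return np.array([d@E_,d@F_,.075-(p[2]-TO)])*1000  # mm: x,y,depth
def f():
    c=np.array(readout.get_contact_force()); return np.array([c[:2]@E_,c[:2]@F_,c[2]])
T=readout.get_time_s
E
python3 - <<'E'
from h import *
manip.move_to([*ST,.17],ori(SY)); print(T())
manip.line_to([*ST,.092],vel=.12); print(T(),readout.get_ee_pos(),readout.get_contact_force())
set_gripper(0.0,100); print(T(),readout.get_width(),readout.get_ee_pos(),readout.get_contact_force(),readout.get_finger_force())
manip.line_to([*ST,.165],vel=.12); print(T(),readout.get_width(),readout.get_contact_force())
manip.move_to(W(0,.047,.095),ori(HY)); print(T(),hx(),f())
p,d=camera("scene"); cv2.imwrite("pics/s1.png",cv2.resize(p[100:340,150:450,::-1],(750,600)))
E
```

```text
1.4417
2.2417 [ 0.4742 -0.358   0.0927] [0.5382 0.5068 0.2107]
2.85 0.02082816904285341 [ 0.4742 -0.3576  0.0924] [-0.3159  0.3322  5.3837] 97.93054819107056
3.6083 0.02084511542343294 [ 0.0414  1.1757 -2.3345]
4.8417 [  0.3676  46.1187 -19.9004] [ 0.0696 -0.2007 -1.5389]
```

View pics/s1.png

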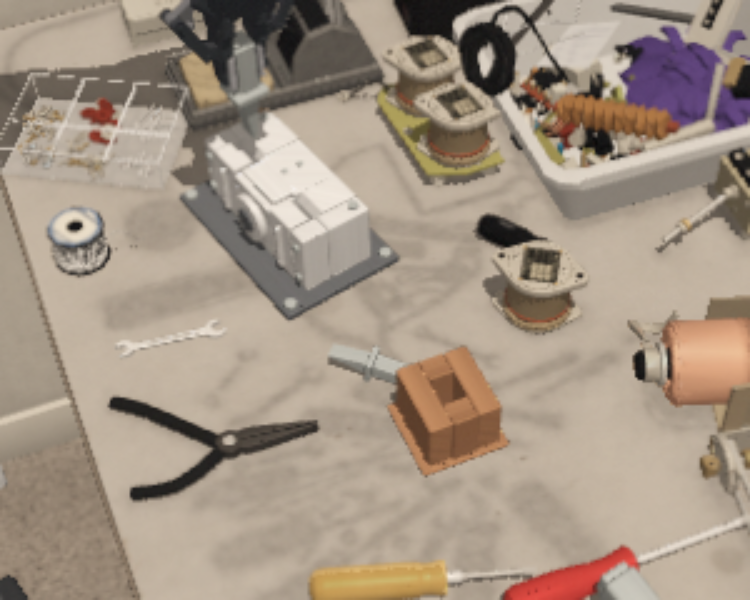

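The wedge is in the hand above the left notch, at about (245,110) in the crop, with the stand empty at (450,400). Next I lower it gently and probe for the rear wall.

```bash
python3 - <<'E'
from h import *
h=manip.line_to(W(0,.047,.075-.008),vel=.06,until_force=5); manip.pause(.2); print("8mm",h,hx(),f(),T())
if not h:
    h=manip.line_to(W(0,.047,.075-.017),vel=.03,until_force=5); manip.pause(.2); print("17",h,hx(),f(),T())
if not h:
    h=manip.line_to(W(.006,.047,.075-.017),vel=.01,until_force=4); print("rear",h,hx(),f(),T())
E
```

```text
8mm False [ 0.2502 46.9917  7.6617] [ 0.226  -0.5514 -2.0504] 5.7083
17 False [-0.208  47.016  17.0329] [-1.6385  0.6621 -1.7874] 6.3583
rear True [-0.5959 47.2033 17.6982] [-0.2164  0.2271 -2.443 ] 6.6417
```

```bash
cat >> h.py <<'E'
def avg(n=10):
    H=[];Fo=[]
    for _ in range(n): H.append(hx());Fo.append(f());manip.pause(.02)
    return np.r_[np.mean(H,0),np.mean(Fo,0)], np.std(H,0)
E
python3 - <<'E'
from h import *
t=T(); hx(); print(T()-t); print(avg(),T())
for x in(.0005,.001,.0015,-.0005,0):
    manip.line_to(W(x,.047,.075-.016),vel=.02); print(x,avg(6)[0],T())
E
```

```text
0.0
(array([-0.7099, 47.2282, 17.8967,  0.7831,  0.2403, -1.67  ]), array([0.0457, 0.0127, 0.085 ])) 6.8083
0.0005 [ 0.3069 47.0115 16.0922 -0.5889 -0.4371 -2.0397] 7.2
0.001 [ 0.4797 47.0462 16.1819 -3.1849 -0.2251 -1.4535] 7.55
0.0015 [ 0.6783 47.0632 16.2151 -4.9332 -0.3853  0.0171] 7.9
-0.0005 [ 0.128  46.9444 15.7725 -0.3602 -0.0651 -2.0817] 8.25
0 [ 0.1733 46.986  15.97    0.1487  0.0517 -1.921 ] 8.6
```

```bash
cat >> h.py <<'E'
X0=-.15
def th(D): return 2+.32*(D-10)
def gap(a): return th(a[2])/2-(a[0]-X0)-2.5     # notch gap in mm while the front face is touched
def press(y,g0,g1,vel=.02):
    """y mm along seam, from notch gap g0 to g1 mm; enter mid-slot, then slide along the rear corner"""
    De=10+(5+g0-.8-2)/.32; D1=10+(5+g1-2)/.32
    manip.line_to(W((X0-g0/2)/1e3,y/1e3,.075-De/1e3),vel=.06)
    D=D1
    c=np.array([X0-g1/2,D1]); 
    for i in range(4):
        manip.line_to(W(c[0]/1e3,y/1e3,.075-c[1]/1e3),vel=vel); a=avg(8)[0]; t=th(a[2])
        print("cmd",c,"got",a,"gap",gap(a),"rear clearance",2.5-(a[0]-X0)-t/2,T())
        if abs(gap(a)-g1)<.25: break
        c+=np.clip([X0-g1/2-a[0],D1-a[2]],-2,2)
    return gap(a)
def out(y,g): 
    manip.line_to(W((X0-g/2)/1e3,y/1e3,.090),vel=.08); print("out",avg(4)[0],T())
E
python3 - <<'E'
from h import *
press(47,0,2.1)
out(47,2.1)
p,d=camera("top"); cv2.imwrite("pics/t2.png",p[:,:,::-1])
E
```

```text
cmd [-1.2    25.9375] got [-1.1206 46.9344 25.7814 -1.2686  0.0397  4.7523] gap 1.995630097793068 rear clearance -0.054419116042445204 9.5917
out [ -1.5387  47.0761 -14.5086  -0.1734  -0.8023  -2.412 ] 10.3167
```

```bash
python3 - <<'E'
from h import *
manip.line_to(W(-.0003,-.047,.090),vel=.12)
h=manip.line_to(W(-.0003,-.047,.075-.015),vel=.05,until_force=6); print(h,avg(4),T())
if not h:
  for x in(.0002,.0007,.0012,.0017,-.0003):
    manip.line_to(W(x,-.047,.075-.016),vel=.02); print(x,avg(6)[0],T())
E
```

```text
False (array([ -0.1492, -47.0771,  14.8535,   0.0093,  -0.3648,  -2.3685]), array([0.0322, 0.0108, 0.0596])) 12.1167
0.0002 [  0.1541 -47.0225  15.9513  -0.7741  -0.296   -1.7745] 12.4667
0.0007 [  0.327  -46.9666  16.086   -3.2597  -0.4047  -0.5564] 12.8167
0.0012 [  0.5024 -46.9098  16.1949  -5.0045  -0.5498   0.0267] 13.1667
0.0017 [  0.619  -46.8758  16.2818  -6.3978  -0.6496   0.7725] 13.5167
-0.0003 [  0.0934 -47.0197  15.8789  -0.6482   0.2768  -2.2494] 13.8667
```

```bash
python3 - <<'E'
import h; from h import *
h.X0=-.4
g=press(-47,.4,4.5); out(-47,g)
E
```

```text
cmd [-2.65   33.4375] got [ -2.4599 -47.3081  32.9896  -1.73    -0.3826   5.9574] gap 4.238203930545123 rear clearance -0.11847438197874904 15.175
cmd [-2.8401 33.8854] got [ -2.5333 -47.323   33.337   -1.891    0.0293   6.4454] gap 4.367177592210753 rear clearance -0.10065349269408141 15.5583
out [ -2.9444 -46.8515 -14.4914  -0.3015   0.3819  -1.8093] 16.3833
```

```bash
python3 - <<'E'
import h; from h import *
manip.line_to(W(-.0016,.047,.090),vel=.12)
h.X0=-.15
g=press(47,2.8,6.8); out(47,g)
gl=4.78+(g-4.78)*144/119; gr0=4.78+(gl-4.78)*25/144; print("gl",gl)
manip.line_to(W((-.4-gr0/2)/1e3,-.047,.090),vel=.12)
h.X0=-.4
g=press(-47,gr0-.3,gl); out(-47,g); print("gr",gl+(g-gl)*144/119)
E
```

```text
cmd [-3.55  40.625] got [-3.5079 46.9345 40.185  -0.9598 -0.0139  5.3475] gap 6.687504635820069 rear clearance 0.028293887255599337 19.1833
out [ -3.932   47.0785 -14.4667  -0.4785   0.2459  -2.9351] 20.0917
gl 7.088240903849496
cmd [-3.9441 41.5258] got [ -3.8075 -47.2293  41.1958  -1.9169  -0.6592   5.3427] gap 6.898836478733827 rear clearance -0.08381931589532865 22.7167
out [ -4.2209 -46.8458 -14.4613  -0.0778   0.074   -2.6793] 23.6417
gr 6.8590456331212915
```

```bash
python3 - <<'E'
from h import *
manip.line_to(W(-.004,-.047,.105),vel=.1)
manip.move_to([*ST,.165],ori(SY)); manip.pause(.3); print(readout.get_ee_pos(),readout.get_contact_force(),T())
h=manip.line_to([*ST,.100],vel=.06,until_force=8); print(h,readout.get_ee_pos(),readout.get_contact_force(),T())
if not h or readout.get_ee_pos()[2]<.1:
    h=manip.line_to([*ST,.0905],vel=.02,until_force=5); manip.pause(.1); p=readout.get_ee_pos(); print(h,p,readout.get_contact_force(),T())
    if p[2]<.095:
        set_gripper(.06); print(readout.get_contact_force()); manip.line_to([*ST,.19],vel=.12); print(T())
        manip.move_joints([-1.403,.291,-.153,1.127,0,1.431]); print(T())
p,d=camera("top"); s,_=camera("scene"); np.save("pics/t5.npy",d)
a=cv2.resize(p[215:295,160:360,::-1],(800,320),interpolation=cv2.INTER_CUBIC); b=cv2.resize(s[150:290,220:400,::-1],None,fx=2,fy=2,interpolation=cv2.INTER_CUBIC)
o=np.zeros((600,800,3),np.uint8); o[:320]=a; o[320:600,:360]=b; cv2.imwrite("pics/t5.png",o)
E
```

```text
[ 0.4745 -0.3565  0.1654] [-0.4446  0.0875 -2.5985] 25.1667
False [ 0.4742 -0.3576  0.1004] [-0.5212 -0.2352 -1.6561] 26.4
True [ 0.4741 -0.3575  0.0924] [-0.4793  0.7397  6.9914] 26.925
[0.07   0.1664 0.3922]
28.35
29.675
```

View pics/t5.png

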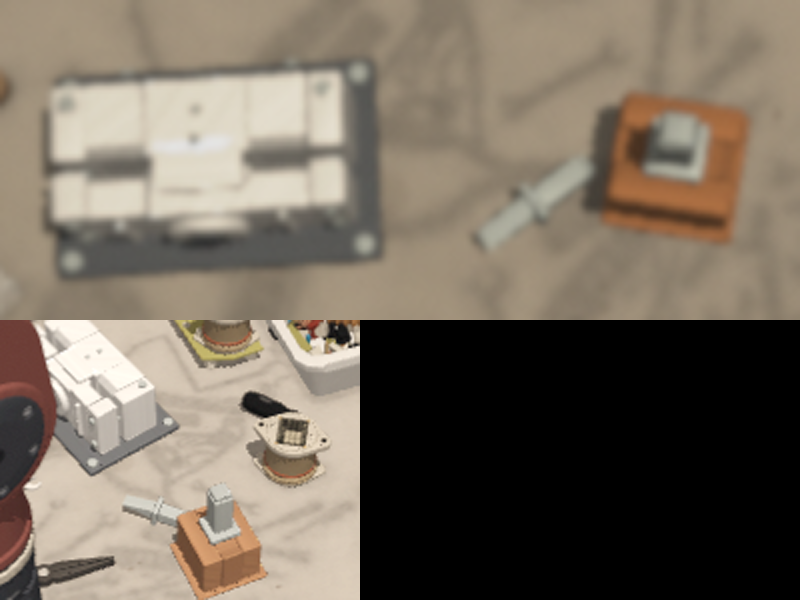

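The picture shows the seam open along its whole length, from about (60,168) to (330,155), and the wedge upright in the stand at (677,145). I'll check the gap numerically, then hand in.

```bash
python3 - <<'E'
from h import *
for ys in((.055,.083),(-.083,-.055)):
    r=[]
    for n in("top0","t5"):
        Q=pts("top",np.load(f"pics/{n}.npy")).reshape(-1,3); Q=Q[(Q[:,2]>.071)&(Q[:,2]<.08)]; d=Q[:,:2]-HO; a=d@E_; b=d@F_
        a=a[(b>ys[0])&(b<ys[1])&(abs(a)<.06)]; b=b[:0]; r.append((np.sort(a)[:8].mean()*1e3,(a<0).sum()))
    print(ys,r,"shift",r[0][0]-r[1][0])
E
```

```text
(0.055, 0.083) [(np.float64(-26.87321105894245), np.int64(117)), (np.float64(-33.51524379621978), np.int64(127))] shift 6.642032737277329
(-0.083, -0.055) [(np.float64(-26.53216340256519), np.int64(123)), (np.float64(-32.94219577690413), np.int64(120))] shift 6.41003237433894
```

```bash
python3 -c "
from station import *
manip.job_done(); print(readout.get_time_s())"
```

```text
the job is handed in; nothing more can be done
the job is handed in; nothing more can be done
```

Job handed in at about 30 s: the front half stands about 6.5–7 mm off its seat, with the two ends within about 0.3 mm of each other and never more than about 2.5 mm apart on the way (gaps worked out from wedge depth, final shift confirmed by depth camera), and the wedge is back upright in its stand.

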